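Centre the baby-monitor camera on its charging dock

ROBOT

A 7-joint arm with a two-finger parallel gripper is mounted at the origin on the work surface. World frame = base frame: x ahead of the robot, y to its left, z up, the work surface at z = 0. Lengths are in m, angles in rad, forces in N, time in s.
With the tool pointing down it reaches from about 0.4 to 0.85 m from the base axis. Payload 10.4 kg.
Tool frame: the origin (TCP) lies between the finger pads; the fingertips stand 8 mm ahead of it and the grasp point (between the pads) lies 11 mm behind it; z points along the fingers, x is the direction in which the jaws open and shut, and the axes are right-handed (so a half turn about z gives the same grasp; the last joint's range is limited). The gripper opens to 87 mm and grips with 3 to 60 N. Pads are 19 mm wide; open, the fingers measure 117 mm over their backs; the gripper's body (75 mm by 190 mm) begins 51 mm behind the grasp point.
Start: joints at [-1.283, 0.332, -0.065, 1.46, 0.022, 1.35, -0.088], TCP at [0.191, 0.595, 0.231] pointing down, gripper open.
Joint ranges: [-2.6, 2.6], [-0.5, 2.12], [-1.47, 1.34], [0.16, 2.42], [-1.27, 4.41], [0.06, 2.06], [-2.6, 2.6]. Speed limits (rad/s): [2.22, 2.22, 2.79, 2.79, 3.14, 3.14, 3.14].

INTERFACE

Orientations are given as a unit quaternion [x, y, z, w].
In Python, from bench import r, viewer gives the robot as it stands.
- The arm moves only by the tool apply_moves, never from a script. Its argument "increments" is a list of rows, each an object with "grip": the closure in counts, from 0 (fully open) to 255 (shut); "xyz": the shift along the tool's x, y, z in mm, a list of three; "rotation": the turn, a rotation vector about the tool's x, y, z in degrees, a list of three. A call has 1 to 5 rows; each row is the pose to reach, as a shift and turn from the pose measured when the call began, along the tool's axes at that moment; what a row does not reach only later rows make up. A row lasts 1/8 s, in which the tool goes at most 62.5 mm and 10.7 degrees, less where a joint would pass 70% of its speed; a pose out of reach is approached as far as the arm can. A call with a gripper value outside its range is refused whole. The fingers move at their own pace and stop on an object; "squeeze" is the grip in N (left out, the last holds). Time passes only in rows, so rows that repeat a pose let the fingers close. It gives the time, the measured TCP pose, the force and the opening at its end, in the units of the state.
- r.read_state(): the state, without advancing time (a new reading comes with each control period).
- viewer.camera(name): name is "side" or "top"; returns a dict with "img" (420x560x3 uint8, blue, green, red), "range_z" (420x560 float32, m along the optical axis (not along the pixel's ray), 0 where there is no reading), "vertical_fov" (degrees; the focal length in pixels is half the picture's height over the tangent of half this angle, whatever the lens; pixels are square), "cx", "cy" (the principal point, pixels), "rvec" (rotation vector, rad) and "tvec" (3), from world to camera coordinates, as OpenCV has them. Camera axes: x right, y down, z forward; pixel columns grow to the right and rows downward; lengths in m; the calibration is good to about 2 mm. A picture is of the moment at which its call begins.
- r.close_job(): hands the job in, once; it reports no verdict.
The state is a dict: "time": time; "joint_positions": joint angles; "joint_vel": joint speeds; "joint_torque": joint torques, N m; "ee_pos": TCP position; "eef_rot": TCP orientation; "ft_force": force on the tool from outside, world axes, zero at the start; "torque": the same for the moment, N m; "width": finger opening in m.
Only numpy, scipy, OpenCV 4.12 (cv2) and the standard library are available. Lean on these libraries where they do the work, as an engineer would, in place of code of your own. Each camera call takes 0.05 s, during which the arm holds its last target.

TASK

The little white baby-monitor camera stands off-centre on its round green-grey charging dock, partly over its edge. Nudge or tap it lightly with the fingertips until it stands upright in the middle of the dock, with an even rim showing all round: do not tip it, knock it off, pinch it, lift it or push hard. Then move the fingers clear, leaving everything else on the dresser where it is.

Things in the scene. Friction and masses are not known exactly. Their poses are not given: they have to be found in the camera images.
- camera: white baby-monitor camera, loose, about 160 g, 59 mm tall: round foot of radius 26 mm, 15 mm high (side upright from 3 to 13 mm up; bevelled below, standing on a flat of 18 mm radius), thin neck, ball head of radius 19 mm centred 40 mm up. The foot is widest. Pushed low on the foot it slides; pushed at the head it tips. Origin: centre of its underside, z up, x to the lens (yaw does not matter).
- dock: green-grey round charging dock, fixed: column of radius 32 mm, its flat top 36 mm above the dresser, on a wider foot of radius 42 mm, 10 mm high. Its middle is where the camera's foot belongs (a 6 mm rim then shows all round); at first the camera is 14 to 19 mm off it in any direction. Origin: centre of its underside, z up (yaw means nothing).
- cup_large: bystander: mint upturned stacking cup, bottom of a tower of three, radius 38 mm, 50 mm tall, origin under its centre
- cup_medium: bystander: peach upturned stacking cup on the large one, radius 32 mm, 44 mm tall, origin under its centre
- cup_small: bystander: lilac upturned stacking cup on top, radius 26 mm, 38 mm tall, origin under its centre; the tower is 132 mm tall
- bottle: bystander: glass baby bottle, radius 31 mm, 147 mm tall, origin under its centre
- balm_jar: bystander: white balm jar with birch lid, radius 33 mm, 50 mm tall, origin under its centre
- tin: bystander: aluminium tin, fixed, 80 (x) by 110 (y) by 57 mm with its hinged lid shut and a knob on the lid, about 95 mm to the top of the knob; origin under its centre
- tin_lid (a joint): opening angle of the tin's lid, rad; 0 is shut, where it stays
- spoon: bystander: orange hard-silicone spoon lying flat beyond the dock, 126 mm long, 10 mm high, origin under its middle, x along it towards the bowl
Not all that is in view belongs to the job. What is shaped like the camera but pink is not meant. Leave any blue look-alike of the dock alone.

How it is judged:
At the end, for the whole second after the job is handed in: The camera stands still and upright (within 3 degrees) on the dock's top, its foot within 5 mm of the dock's middle; every bystander is within 10 mm of where it started and the tin is shut (horizontal distance between camera and dock below 0.005 m and angle between camera's own z axis and vertical below 0.05 rad and z of camera in the frame of dock between 0.033 and 0.039 m and linear speed of camera below 0.01 m/s and distance of each of cup_large, cup_medium, cup_small, bottle, balm_jar, spoon from where it was at the start of the episode below 0.01 m and value of joint tin_lid below 0.1 rad); the robot touches nothing.
It fails at once if the camera tips by more than 20 degrees (angle between camera's own z axis and vertical above 0.35 rad).
It fails at once if the camera is knocked off the dock (z of camera in the frame of dock below 0.03 m).
It fails at once if the camera is lifted more than 10 mm (z of camera in the frame of dock above 0.046 m).
It fails at once if the robot pushes or squeezes the camera with more than 10 N (contact force between camera and the fingers above 10 N or contact force between camera and the arm above 10 N).
It fails at once if a cup, the bottle, the jar or the spoon is moved 10 mm or more, or the tin is opened (distance of any of cup_large, cup_medium, cup_small, bottle, balm_jar, spoon from where it was at the start of the episode above 0.01 m or value of joint tin_lid above 0.1 rad).
It also fails if it takes over 42 s, if anything falls off the work surface, if the arm or the gripper's body presses on something with over 40 N, if the wrist force passes 120 N, or if a joint passes its speed limit or range.

## Working session

There is one attempt and no reset: what is moved stays moved. The work goes in short steps, Python scripts to look and compute and a tool call to move; the robot and the scene stay as the last step left them, time stands still between calls to the robot, and variables do not carry over. Pictures are saved under pics/ and viewed, and the job is handed in when it is done.

Besides the shell and the picture viewer there is one more tool, called after "Request:" as name(argument=value, ...), one argument or row to a line, values as JSON. apply_moves: Moves the arm, as the interface text tells. Its arguments: {"type":"object","properties":{"increments":{"type":"array","items":{"type":"object","properties":{"grip":{"type":"number"},"xyz":{"type":"array","items":{"type":"number"}},"rotation":{"type":"array","items":{"type":"number"}}}}},"squeeze":{"type":"number"}},"required":["increments"]}

```bash
mkdir -p pics; ls; cat > h.py <<'E'
import numpy as np, cv2
from bench import r, viewer
def grab(n):
    c=viewer.camera(n); f=210/np.tan(np.radians(c["vertical_fov"])/2)
    c["K"]=np.array([[f,0,c["cx"]],[0,f,c["cy"]],[0,0,1]]); c["R"]=cv2.Rodrigues(np.array(c["rvec"],float))[0]; c["t"]=np.array(c["tvec"],float).ravel(); return c
def plane(c,u,v,z):
    d=c["R"].T@np.linalg.inv(c["K"])@np.array([u,v,1.]); o=-c["R"].T@c["t"]; return o+d*(z-o[2])/d[2]
def cloud(c):
    v,u=np.mgrid[:420,:560]; Z=c["range_z"]; P=np.stack([(u-c["cx"])/c["K"][0,0]*Z,(v-c["cy"])/c["K"][0,0]*Z,Z],-1)
    W=(P-c["t"])@c["R"]; W[Z==0]=np.nan; return W
def proj(c,p): 
    q=c["K"]@(c["R"]@np.array(p)+c["t"]); return q[:2]/q[2]
E
python3 - <<'E'
from h import *
for n in("top","side"):
    c=grab(n); cv2.imwrite(f"pics/{n}0.png",c["img"]); print(n,c["vertical_fov"],c["cx"],c["cy"],-c["R"].T@c["t"],c["R"][2])
s=r.read_state(); print(s)
E
```

```text
pics
top 51.89020233196353 278.0966198876391 203.1284712360388 [0.49314748 0.00173201 0.97757583] [ 0.11391791 -0.01625946 -0.99335711]
side 47.66899859802304 275.5806648591032 207.57485987880708 [0.46214121 0.95249648 0.8767015 ] [ 0.10681222 -0.75539917 -0.64650077]
{'time': 0.1, 'joint_positions': array([-1.28262274,  0.33280618, -0.06472767,  1.4608312 ,  0.02159733,
        1.34988732, -0.08853647]), 'joint_vel': array([-2.08847503e-04, -2.91239490e-03,  3.60004864e-05, -2.61927730e-03,
       -1.56058059e-03,  3.21624747e-04,  3.61298058e-05]), 'joint_torque': array([ 1.53649202e-03, -6.24544001e+01,  2.46942864e-02, -3.90713239e+01,
       -6.13913289e-02,  3.67101480e-02,  4.56833436e-05]), 'ee_pos': array([0.19100894, 0.59475909, 0.22984759]), 'eef_rot': array([ 8.08018367e-01,  5.89156971e-01, -4.86685708e-04,  3.81396328e-04]), 'ft_force': array([-0.19763086, -0.23316395, -0.10923181]), 'torque': array([ 0.02012083, -0.01812606, -0.02001314]), 'width': 0.08723292392891918}
```

View pics/top0.png

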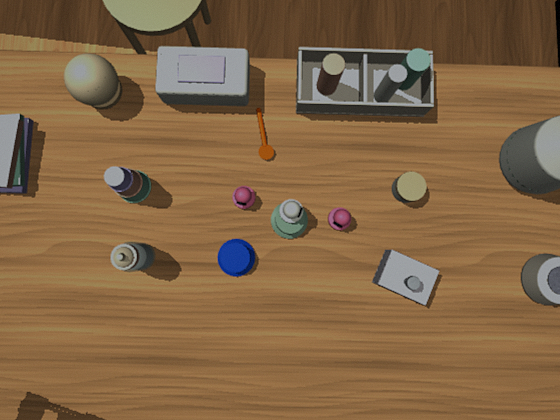

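View pics/side0.png

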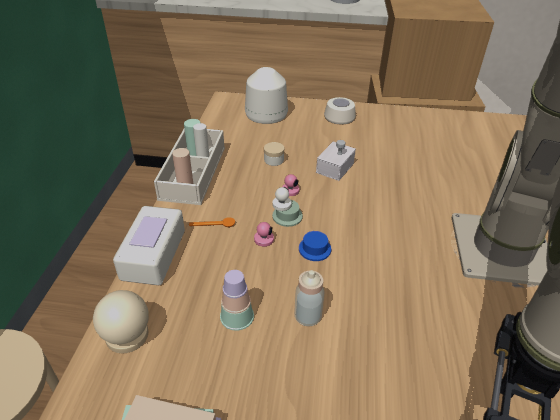

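The candidates in the top view are white on green-grey at (290,213), pink look-alikes at (244,197) and (341,218), and a blue dock look-alike at (237,258). The white one on green-grey fits. I'll confirm it with an enlarged crop and measure.

```bash
python3 - <<'E'
from h import *
t=grab("top"); s=grab("side")
a=cv2.resize(t["img"][165:265,230:360],None,fx=5,fy=5,interpolation=cv2.INTER_CUBIC)
cv2.imwrite("pics/tc1.png",a)
cv2.imwrite("pics/sc1.png",cv2.resize(s["img"][170:250,240:340],None,fx=6,fy=6,interpolation=cv2.INTER_CUBIC))
for n,c in(("top",t),("side",s)):
    W=cloud(c); hsv=cv2.cvtColor(c["img"],cv2.COLOR_BGR2HSV)
    print(n,"table z",np.nanmedian(W[300:,200:400,2]))
    for (u,v) in ([(290,213),(285,232),(300,225),(290,206)] if n=="top" else [(287,205),(290,212),(282,195),(288,218)]): print(u,v,hsv[v,u],W[v,u].round(4))
E
```

```text
top table z -0.0006193536464459284
290 213 [ 90   6 163] [ 0.5748 -0.0377  0.0926]
285 232 [ 65  48 117] [ 0.5382 -0.0301  0.0361]
300 225 [ 68  51 125] [ 0.5543 -0.0627  0.0345]
290 206 [100   9 166] [ 0.5894 -0.0375  0.0912]
side table z 0.0011526820376232254
287 205 [135   3 201] [ 0.5697 -0.028   0.0509]
290 212 [ 62  30 161] [ 0.5595 -0.0151  0.0382]
282 195 [ 26  10 200] [ 0.5834 -0.0236  0.0873]
288 218 [ 64  35 116] [ 0.5632 -0.0039  0.0259]
```

View pics/tc1.png

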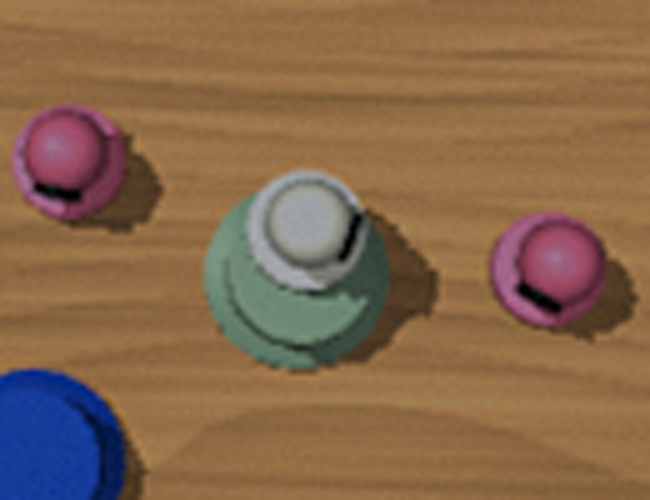

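View pics/sc1.png

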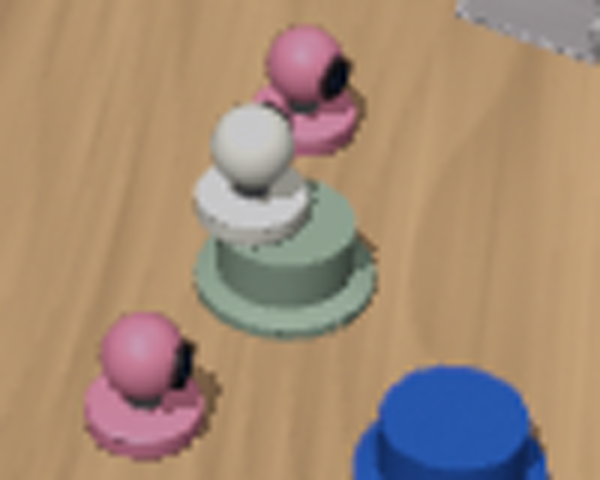

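The crop confirms it: white camera at (291,212) on the green-grey dock at (289,221). The pink ones and the blue dock aren't meant. Next I'll fit circles on the known height planes.

```bash
cat >> h.py <<'E'
from scipy.optimize import least_squares
def fit(P,rad=None,loss="soft_l1"):
    P=np.asarray(P)[:,:2]; x0=np.r_[P.mean(0),rad or .03]
    f=(lambda x:np.hypot(*(P-x[:2]).T)-(rad or x[2]))
    q=least_squares(f,x0,loss=loss,f_scale=.001); return q.x,np.sqrt(np.mean(f(q.x)**2))
def contour(m):
    k=max(cv2.findContours(m.astype(np.uint8),cv2.RETR_EXTERNAL,cv2.CHAIN_APPROX_NONE)[0],key=cv2.contourArea); return k[:,0,:].astype(float)
def masks(c,g=None):
    """white, green masks near dock approx world g"""
    hsv=cv2.cvtColor(c["img"],cv2.COLOR_BGR2HSV).astype(int); H,S,V=hsv[...,0],hsv[...,1],hsv[...,2]
    g=g if g is not None else (.56,-.037,.03); u,v=proj(c,g); yy,xx=np.mgrid[:420,:560]; near=np.hypot(xx-u,yy-v)<(36)
    green=near&(H>45)&(H<90)&(S>26)&(V>40); white=near&(S<26)&(V>120)
    return white,green
def measure(c,n,verbose=True):
    W=cloud(c); w,g=masks(c); out={}
    # dock column top: green pixels whose depth height is ~36mm
    t=g&(abs(W[...,2]-.036)<.004); 
    # outer dock foot rim: contour of (green|white) cast on z=.010, only points of green pixels
    k=contour(g|w); kk=np.array([p for p in k if g[int(p[1]),int(p[0])]])
    P=np.array([plane(c,u,v,.010) for u,v in kk]); q,e=fit(P,.0415); rr=np.hypot(*(P[:,:2]-q[:2]).T)
    out["dockfoot"]=q[:2]; print(n,"dock foot",q[:2].round(4),"rms",e.round(4),len(P),"free r",fit(P)[0].round(4))
    # camera foot: cast white contour onto z=.051 / .049
    k=contour(w); P=np.array([plane(c,u,v,.048) for u,v in k]); q,e=fit(P,.0258); 
    for _ in range(4):
        s=abs(np.hypot(*(P[:,:2]-q[:2]).T)-.0258)<.0025; q,e=fit(P[s],.0258)
    out["cam"]=q[:2]; print(n,"camfoot",q[:2].round(4),"rms",e.round(4),s.sum(),len(P),"free",fit(P[s])[0].round(4))
    f=w&(abs(W[...,2]-.051)<.003); print(" ring depth pts",f.sum(),np.nanmean(W[f],0).round(4)," docktop pts",t.sum())
    return out
E
python3 - <<'E'
from h import *
for n in("top","side"):
    c=grab(n); measure(c,n); w,g=masks(c); W=cloud(c)
    im=c["img"].copy(); im[w]=(0,0,255); im[g]=(255,0,0); u,v=proj(c,(.56,-.037,.03)).astype(int)
    cv2.imwrite(f"pics/m_{n}.png",cv2.resize(im[v-40:v+40,u-45:u+45],None,fx=6,fy=6,interpolation=0))
    # sphere fit of head by depth
    h=w&(W[...,2]>.068); P=W[h]
    q=least_squares(lambda x:np.linalg.norm(P-x,axis=1)-.019,[.575,-.037,.076],loss="soft_l1",f_scale=.002); print(" head sphere",q.x.round(4),h.sum())
E
cd pics; python3 -c "
import cv2,numpy as np
a=cv2.imread('m_top.png');b=cv2.imread('m_side.png');cv2.imwrite('m.png',cv2.resize(np.hstack([a,b]),(800,356)))"
```

```text
top dock foot [ 0.5682 -0.0385] rms 0.0034 90 free r [ 0.5669 -0.0387  0.0396]
top camfoot [ 0.5835 -0.0421] rms 0.0012 49 113 free [ 0.5838 -0.0411  0.0246]
 ring depth pts 115 [ 0.5809 -0.0343  0.0501]  docktop pts 322
 head sphere [ 0.5836 -0.042   0.0751] 180
side dock foot [ 0.5692 -0.0341] rms 0.0071 60 free r [ 0.5692 -0.0346  0.042 ]
side camfoot [ 0.5863 -0.0412] rms 0.0012 22 80 free [ 0.5861 -0.0416  0.025 ]
 ring depth pts 107 [ 0.5856 -0.0305  0.0512]  docktop pts 139
 head sphere [ 0.5868 -0.0409  0.0773] 133
```

View pics/m.png

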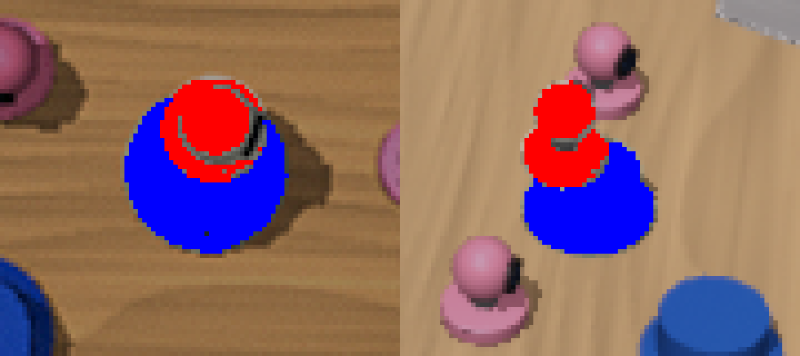

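```bash
cat >> h.py <<'E'
def inl(P,rad,q,tol=.002):
    for _ in range(8):
        s=abs(np.hypot(*(P[:,:2]-q[:2]).T)-rad)<tol; q,e=fit(P[s],rad)
    return q[:2],e,s
def dockm(c,n):
    W=cloud(c); w,g=masks(c)
    k=contour(g|w); kk=np.array([p for p in k if g[int(p[1]),int(p[0])]])
    P=np.array([plane(c,u,v,.010) for u,v in kk]); q0,_=fit(P,.042)
    q,e,s=inl(P,.0418,q0,.0025); print(n,"foot",q.round(4),e.round(4),s.sum(),len(P),"free",fit(P[s])[0].round(4))
    t=g&(abs(W[...,2]-.0365)<.006)
    # top-face boundary: pixels of top face by brightness
    V=c["img"][...,1]; 
    return q
E
python3 - <<'E'
from h import *
for n in("top","side"):
    c=grab(n); q=dockm(c,n); w,g=masks(c); W=cloud(c)
    z=W[...,2]; a=g&(z<.03)&(z>.015); b=g&(abs(z-.036)<.005); 
    P=W[a]; print("side-wall pts",a.sum(), "dist med",np.nanmedian(np.hypot(*(P[:,:2]-q).T)) if a.sum() else 0)
    if a.sum()>15: print("wall fit",fit(P,.032)[0][:2].round(4))
    # top face by depth boundary
    b8=cv2.morphologyEx(b.astype(np.uint8),cv2.MORPH_OPEN,np.ones((2,2),np.uint8)); k=contour(b8); kk=np.array([p for p in k if not w[max(int(p[1])-3,0):int(p[1])+4,int(p[0])-3:int(p[0])+4].any()])
    P=np.array([plane(c,u,v,.036) for u,v in kk]); q2,e,s=inl(P,.0318,np.r_[q,0],.003); print("topface",q2.round(4),e.round(4),s.sum(),len(P),"free",fit(P[s])[0].round(4))
    im=cv2.resize(c["img"],None,fx=6,fy=6,interpolation=cv2.INTER_CUBIC); cc=dict(c)
    def circ(x,y,z,r,col):
        pts=np.array([proj(c,(x+r*np.cos(t),y+r*np.sin(t),z)) for t in np.linspace(0,6.283,60)]); cv2.polylines(im,[((pts+.5)*6).astype(int)],True,col,1)
    circ(*q,.010,.042,(0,0,255)); circ(*q,.036,.032,(0,255,255))
    circ(*q2,.036,.032,(255,0,255))
    cf=(.5836,-.0420) if n=="top" else (.5865,-.0411)
    circ(*cf,.049,.026,(255,0,0))
    u,v=(proj(c,(.57,-.037,.03))*6).astype(int); cv2.imwrite(f"pics/o_{n}.png",im[v-220:v+220,u-200:u+200])
a=cv2.imread('pics/o_top.png');b=cv2.imread('pics/o_side.png');cv2.imwrite('pics/o.png',np.hstack([a,b]))
E
```

```text
top foot [ 0.5692 -0.0373] 0.0011 53 90 free [ 0.5671 -0.0387  0.0398]
side-wall pts 9 dist med 0.03167013837970216
topface [ 0.566  -0.0424] 0.0008 44 45 free [ 0.5649 -0.0426  0.0309]
side foot [ 0.5707 -0.0335] 0.0011 40 59 free [ 0.5699 -0.0327  0.0408]
side-wall pts 95 dist med 0.027854290492953907
wall fit [ 0.5703 -0.0393]
topface [ 0.5678 -0.0318] 0.0012 30 35 free [ 0.5693 -0.0328  0.0332]
```

View pics/o.png

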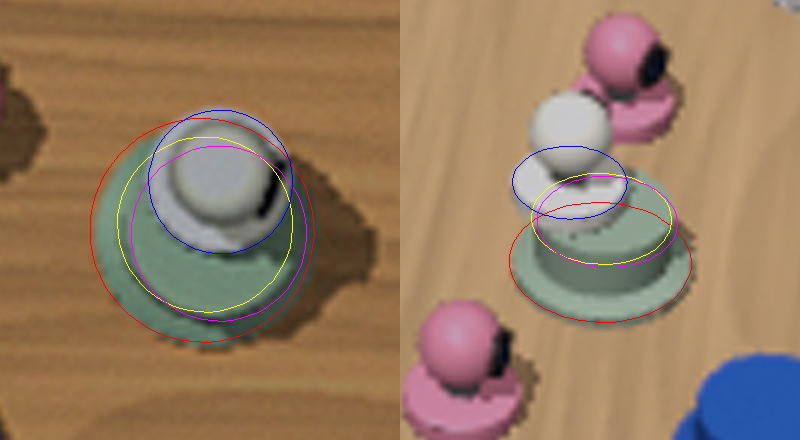

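```bash
python3 - <<'E'
from h import *
c=grab("top"); w,g=masks(c); hsv=cv2.cvtColor(c["img"],cv2.COLOR_BGR2HSV)
im=c["img"][190:250,260:325]; big=cv2.resize(im,None,fx=10,fy=10,interpolation=0)
big=np.clip(big.astype(float)*1.5,0,255).astype(np.uint8)
for i in range(0,65,10): cv2.line(big,(i*10,0),(i*10,8),(0,0,255),1); cv2.putText(big,str(260+i),(i*10,20),0,.4,(0,0,255))
for i in range(0,60,10): cv2.putText(big,str(190+i),(0,i*10+5),0,.4,(0,0,255))
cv2.imwrite("pics/tz.png",big)
c=grab("side"); im=c["img"][183:238,260:320]; big=cv2.resize(im,None,fx=10,fy=10,interpolation=0)
for i in range(0,65,10): cv2.line(big,(i*10,0),(i*10,8),(0,0,255),1); cv2.putText(big,str(260+i),(i*10,20),0,.4,(0,0,255))
for i in range(0,60,10): cv2.putText(big,str(183+i),(0,i*10+5),0,.4,(0,0,255))
cv2.imwrite("pics/sz.png",big)
E
```

```text
(no output)
```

View pics/tz.png

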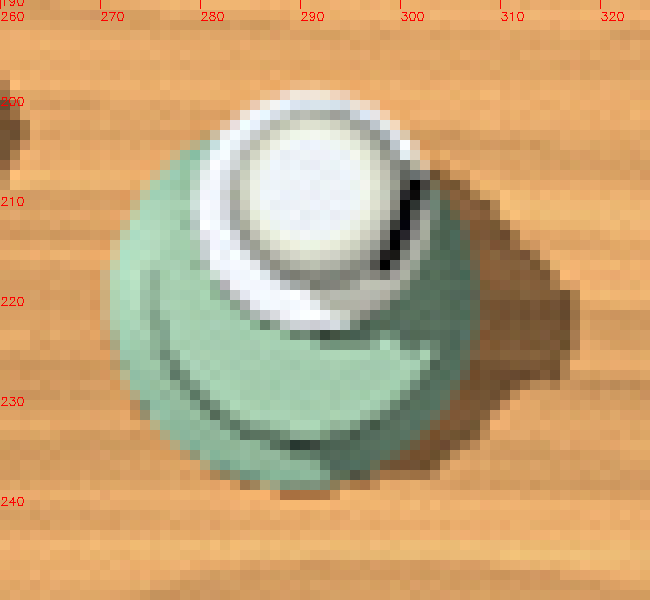

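View pics/sz.png

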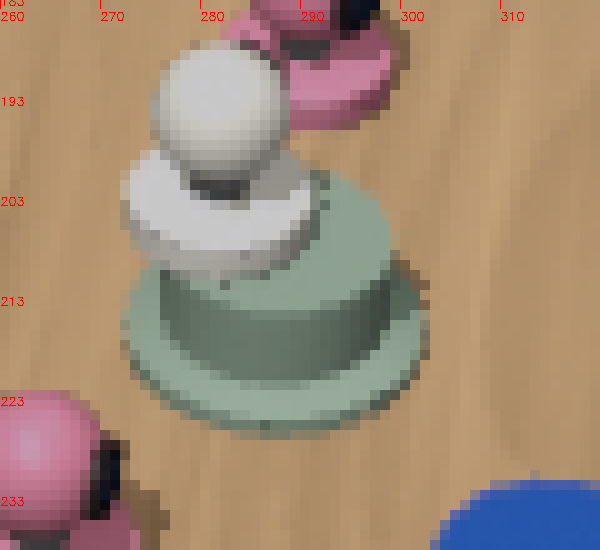

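```bash
python3 - <<'E'
from h import *
t=grab("top"); s=grab("side")
def cen(c,z,r,us,bot,top=None):
    # least squares: projected circle extents match measured edges (pixel-edge coords -> minus .5)
    th=np.linspace(0,2*np.pi,361)
    def res(x):
        p=np.array([proj(c,(x[0]+r*np.cos(a),x[1]+r*np.sin(a),z)) for a in th]); o=[]
        if us[0] is not None:o.append(p[:,0].min()-us[0]+.5)
        if us[1] is not None:o.append(p[:,0].max()-us[1]+.5)
        if bot is not None:o.append(p[:,1].max()-bot+.5)
        if top is not None:o.append(p[:,1].min()-top+.5)
        return o
    q=least_squares(res,[.57,-.04],diff_step=1e-3); return q.x.round(4),np.round(q.fun,2)
print("top dock foot",cen(t,.008,.042,(270.7,307.7),238.8))
print("top col",cen(t,.036,.032,(275,None),234.7))
print("top cam",cen(t,.046,.026,(279.2,303.5),223.2,198.8))
print("side dock foot",cen(s,.009,.042,(272,302.8),225))
print("side col",cen(s,.036,.032,(276,299.4),214.2,199.7))
print("side cam",cen(s,.049,.026,(272,292),208.3))
# depth: top-of-head/ring bounding check + tilt check of dock top points height
for n,c in(("top",t),("side",s)):
    W=cloud(c); w,g=masks(c); b=g&(abs(W[...,2]-.036)<.006); P=W[b]; A=np.c_[P[:,:2]-[.57,-.04],np.ones(len(P))]; print(n,"docktop z",np.median(P[:,2]))
E
```

```text
top dock foot (array([ 0.5676, -0.0389]), array([-0.13,  0.13, -0.  ]))
top col (array([ 0.5656, -0.0386]), array([-0.,  0.]))
top cam (array([ 0.5846, -0.0416]), array([ 0.18, -0.18, -0.27,  0.27]))
side dock foot (array([ 0.5702, -0.0376]), array([ 0.28, -0.28,  0.02]))
side col (array([ 0.5703, -0.0402]), array([ 0.04, -0.04,  0.26, -0.27]))
side cam (array([ 0.5866, -0.0419]), array([ 0.49, -0.49,  0.02]))
top docktop z 0.03528418443431735
side docktop z 0.03676511333590052
```

The measurements agree:
- **Camera foot:** about (0.5857,-0.0417)
- **Dock middle:** about (0.5684,-0.0388)
- **Offset:** about 17.5 mm towards +x

My plan is to straddle the foot with the open jaws lined up along that offset. The inner pad of the far finger then nudges it back towards the robot. First I transit at height.

Request:
apply_moves(
  increments=[
    {"grip":0,"xyz":[-37,43,0],"rotation":[0,0,6]},
    {"grip":0,"xyz":[-75,86,0],"rotation":[0,0,12]},
    {"grip":0,"xyz":[-112,129,0],"rotation":[0,0,18]},
    {"grip":0,"xyz":[-150,172,0],"rotation":[0,0,24]},
    {"grip":0,"xyz":[-187,215,0],"rotation":[0,0,30]},
  ],
)

```text
time: 1.23
ee_pos: [0.3394, 0.3496, 0.2308]
eef_rot: [0.934, 0.358, 0.0, -0.0]
ft_force: [0.7, 0.1, -0.1]
width: 0.0872
```

```bash
cat > go.py <<'E'
import sys; from h import *
from scipy.spatial.transform import Rotation as Ro
x,y,z,ang=map(float,sys.argv[1:5]); s=r.read_state(); p=np.array(s["ee_pos"]); R=Ro.from_quat(s["eef_rot"])
a=np.radians(ang); X=np.array([np.cos(a),np.sin(a),0]); Z=np.array([0,0,-1.]); T=Ro.from_matrix(np.c_[X,np.cross(Z,X),Z])
print("t",s["time"],"p",p.round(4),"w",s["width"],"F",s["ft_force"].round(2)); print("xaxis",R.as_matrix()[:,0].round(4),"z",R.as_matrix()[:,2].round(4))
print("xyz mm",(R.inv().apply(np.array([x,y,z])-p)*1e3).round(1),"rot",np.degrees((R.inv()*T).as_rotvec()).round(1), "q",np.round(s["joint_positions"],2))
E
python3 go.py .5762 -.0401 .15 -10
```

```text
t 1.225 p [0.3394 0.3496 0.2308] w 0.08722288221274302 F [ 0.7   0.15 -0.15]
xaxis [0.7433 0.669  0.0008] z [ 4.e-04  8.e-04 -1.e+00]
xyz mm [-84.8 448.   80.6] rot [-0. -0. 52.] q [-1.03  0.02  0.14  1.82 -0.    1.3  -0.16]
```

Request:
apply_moves(
  increments=[
    {"grip":0,"xyz":[-10,54,0],"rotation":[0,0,7]},
    {"grip":0,"xyz":[-20,108,0],"rotation":[0,0,14]},
    {"grip":0,"xyz":[-31,162,0],"rotation":[0,0,21]},
    {"grip":0,"xyz":[-41,216,0],"rotation":[0,0,28]},
    {"grip":0,"xyz":[-51,270,0],"rotation":[0,0,35]},
  ],
)

```text
time: 1.85
ee_pos: [0.4829, 0.1132, 0.2311]
eef_rot: [0.998, 0.059, 0.001, -0.001]
ft_force: [1.9, 0.3, 1.2]
width: 0.0871
```

```bash
python3 go.py .5762 -.0401 .15 -10
```

```text
t 1.85 p [0.4829 0.1132 0.2311] w 0.08711687172798238 F [1.92 0.34 1.18]
xaxis [0.993  0.1178 0.0013] z [ 0.0012  0.0015 -1.    ]
xyz mm [ 74.5 163.3  81. ] rot [-0.1 -0.1 16.8] q [-0.74  0.03  0.43  1.81 -0.01  1.3  -0.19]
```

Request:
apply_moves(
  increments=[
    {"grip":0,"xyz":[20,45,0],"rotation":[0,0,5]},
    {"grip":0,"xyz":[40,90,10],"rotation":[0,0,10]},
    {"grip":0,"xyz":[60,132,35],"rotation":[0,0,14]},
    {"grip":0,"xyz":[74,163,60],"rotation":[0,0,16.8]},
    {"grip":0,"xyz":[74.5,163.3,75],"rotation":[-0.1,-0.1,16.8]},
  ],
)

```text
time: 2.48
ee_pos: [0.5763, -0.0431, 0.1547]
eef_rot: [0.996, -0.09, -0.001, 0.001]
ft_force: [0.0, 0.3, 0.8]
width: 0.0869
```

Request:
apply_moves(
  increments=[
    {"grip":0,"xyz":[0,0,0],"rotation":[0,0,0]},
  ],
)

```text
time: 2.6
ee_pos: [0.5757, -0.0423, 0.1537]
eef_rot: [0.996, -0.089, -0.002, 0.001]
ft_force: [0.1, -0.7, -0.6]
width: 0.0873
```

```bash
python3 go.py .5762 -.0401 .050 -10; python3 - <<'E'
from h import *
for n in("top","side"):
    c=grab(n); u,v=proj(c,(.57,-.04,.06)).astype(int); im=cv2.resize(c["img"][v-65:v+65,u-65:u+65],None,fx=3,fy=3,interpolation=cv2.INTER_CUBIC); cv2.imwrite(f"pics/h_{n}.png",im)
cv2.imwrite("pics/h1.png",np.hstack([cv2.imread("pics/h_top.png"),cv2.imread("pics/h_side.png")]))
E
```

```text
t 2.6 p [ 0.5757 -0.0423  0.1537] w 0.0872691742095127 F [ 0.08 -0.67 -0.64]
xaxis [ 0.9841 -0.1777 -0.0032] z [-0.0036 -0.002  -1.    ]
xyz mm [  0.5  -2.5 103.7] rot [ 0.2  0.2 -0.2] q [-0.5   0.31  0.59  1.71 -0.18  1.17 -0.04]
```

View pics/h1.png

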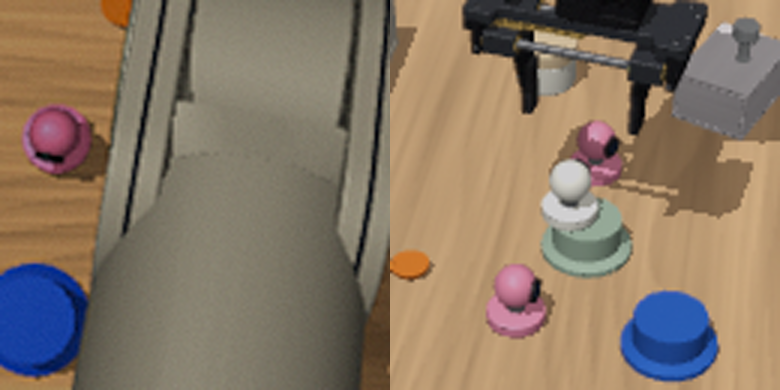

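The side view shows the jaws straddling above the camera, with the far finger on the left at about (527,100) in the crop. I'll check the fingertip projection while descending partway.

Request:
apply_moves(
  increments=[
    {"grip":0,"xyz":[0.5,-2.5,15],"rotation":[0.2,0.2,-0.2]},
    {"grip":0,"xyz":[0.5,-2.5,30],"rotation":[0.2,0.2,-0.2]},
    {"grip":0,"xyz":[0.5,-2.5,40],"rotation":[0.2,0.2,-0.2]},
    {"grip":0,"xyz":[0.5,-2.5,44],"rotation":[0.2,0.2,-0.2]},
  ],
)

```text
time: 3.2
ee_pos: [0.5768, -0.04, 0.1103]
eef_rot: [0.996, -0.087, 0.001, -0.001]
ft_force: [0.4, 0.3, -0.6]
width: 0.0872
```

```bash
cat > look.py <<'E'
import sys; from h import *
from scipy.spatial.transform import Rotation as Ro
s=r.read_state(); M=Ro.from_quat(s["eef_rot"]).as_matrix(); p=np.array(s["ee_pos"]); c=grab("side")
im=cv2.resize(c["img"],None,fx=8,fy=8,interpolation=cv2.INTER_CUBIC)
def P(q): return tuple(((proj(c,q)+.5)*8).astype(int))
for sg in(-1,1):
    for yy in(-.0095,.0095):
        a=p+sg*s["width"]/2*M[:,0]+yy*M[:,1]+.008*M[:,2]; cv2.line(im,P(a),P(a-.02*M[:,2]),(0,0,255),1)
u,v=P((.575,-.04,.055)); cv2.imwrite("pics/"+sys.argv[1],im[v-290:v+290,u-390:u+390])
E
python3 look.py l1.png; python3 go.py .5762 -.0401 .050 -10
```

```text
t 3.25 p [ 0.5768 -0.0401  0.1102] w 0.08725197175040682 F [-0.75  0.54 -0.45]
xaxis [ 0.9847 -0.1741  0.0015] z [ 1.6e-03  9.0e-04 -1.0e+00]
xyz mm [-0.7  0.2 60.2] rot [-0.1 -0.1 -0. ] q [-0.48  0.36  0.57  1.76 -0.22  1.08 -0.01]
```

View pics/l1.png

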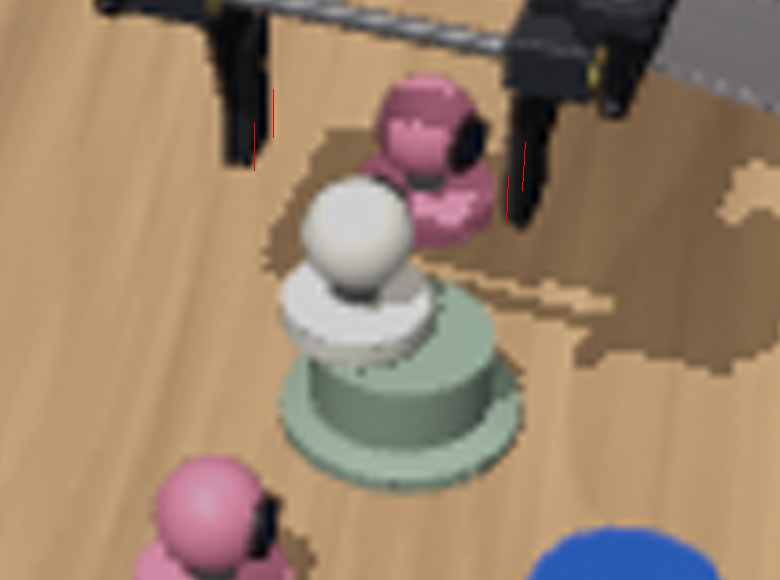

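The projected pad edges (red) land on the seen fingertips to within about 2 mm. Both fingers clear the foot, so I go on down.

Request:
apply_moves(
  increments=[
    {"grip":0,"xyz":[0.5,0.2,15],"rotation":[-0.1,-0.1,0]},
    {"grip":0,"xyz":[0.5,0.2,30],"rotation":[-0.1,-0.1,0]},
    {"grip":0,"xyz":[0.5,0.2,45],"rotation":[-0.1,-0.1,0]},
    {"grip":0,"xyz":[0.5,0.2,55],"rotation":[-0.1,-0.1,0]},
    {"grip":0,"xyz":[0.5,0.2,60],"rotation":[-0.1,-0.1,0]},
  ],
)

```text
time: 3.88
ee_pos: [0.5771, -0.0404, 0.0494]
eef_rot: [0.996, -0.087, -0.001, 0.0]
ft_force: [-1.1, -0.2, 0.7]
width: 0.0871
```

```bash
python3 look.py l2.png; python3 go.py .5762 -.0401 .050 -10
```

```text
t 3.925 p [ 0.577  -0.0403  0.0492] w 0.08692786546035851 F [-0.52 -0.04 -1.14]
xaxis [ 0.9847 -0.1741 -0.0013] z [-1.4e-03 -8.0e-04 -1.0e+00]
xyz mm [-0.8 -0.1 -0.8] rot [ 0.1  0.1 -0. ] q [-0.45  0.44  0.55  1.8  -0.27  0.97  0.03]
```

View pics/l2.png

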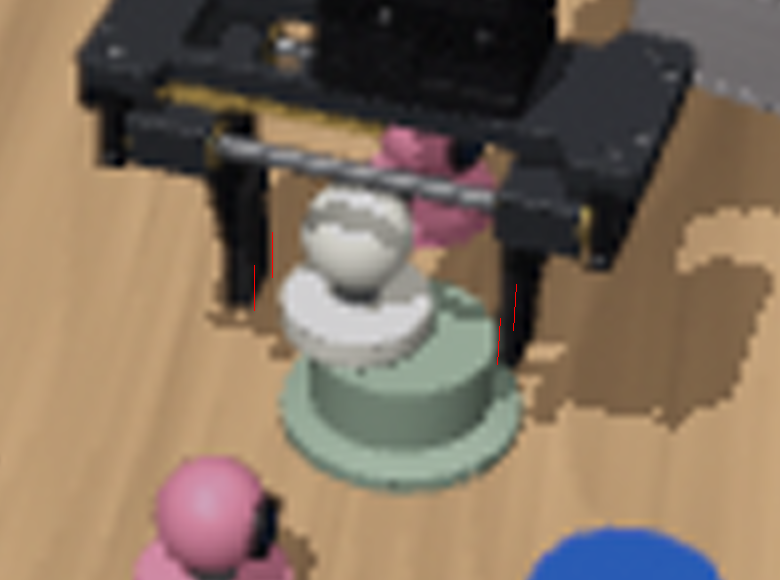

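Request:
apply_moves(
  increments=[
    {"grip":0,"xyz":[-2,0,-0.5],"rotation":[0,0,0]},
    {"grip":0,"xyz":[-4,0,-0.5],"rotation":[0,0,0]},
    {"grip":0,"xyz":[-6,0,-0.5],"rotation":[0,0,0]},
    {"grip":0,"xyz":[-7.5,0,-0.5],"rotation":[0,0,0]},
    {"grip":0,"xyz":[-9,0,-0.5],"rotation":[0,0,0]},
  ],
)

```text
time: 4.55
ee_pos: [0.5681, -0.0387, 0.0498]
eef_rot: [0.996, -0.087, -0.001, 0.0]
ft_force: [0.4, -0.9, -0.3]
width: 0.0874
```

Request:
apply_moves(
  increments=[
    {"grip":0,"xyz":[-1.5,0,0],"rotation":[0,0,0]},
    {"grip":0,"xyz":[-3,0,0],"rotation":[0,0,0]},
    {"grip":0,"xyz":[-4.5,0,0],"rotation":[0,0,0]},
    {"grip":0,"xyz":[-6,0,0],"rotation":[0,0,0]},
    {"grip":0,"xyz":[-7.5,0,0],"rotation":[0,0,0]},
  ],
)

```text
time: 5.18
ee_pos: [0.5606, -0.0374, 0.0498]
eef_rot: [0.996, -0.087, -0.001, 0.0]
ft_force: [0.4, 0.2, -0.1]
width: 0.0867
```

```bash
python3 look.py l3.png; python3 go.py .5762 -.0401 .050 -10
```

```text
t 5.225 p [ 0.5605 -0.0374  0.0498] w 0.08666393352917054 F [ 0.88  0.35 -0.37]
xaxis [ 0.9847 -0.1741 -0.0012] z [-1.3e-03 -6.0e-04 -1.0e+00]
xyz mm [16.  -0.  -0.2] rot [ 0.   0.1 -0. ] q [-0.47  0.41  0.55  1.85 -0.25  0.96  0.01]
```

View pics/l3.png

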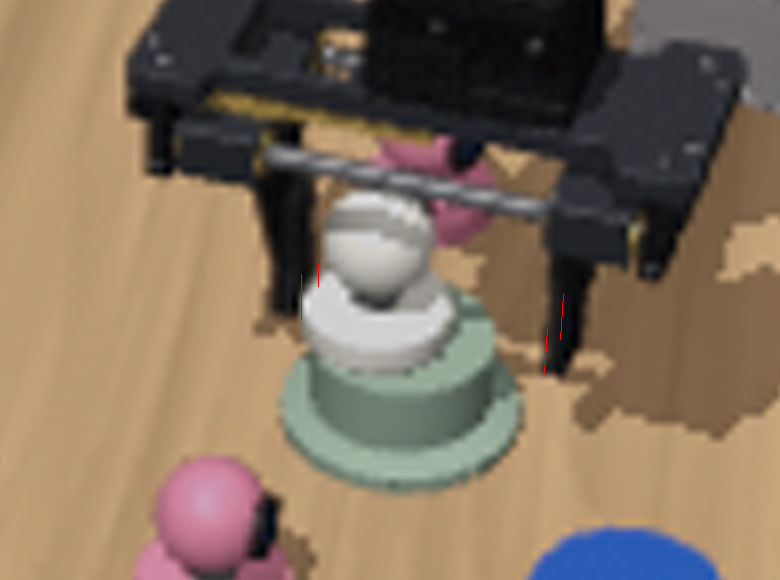

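The camera has slid upright about 7 mm. The foot spans columns 302–457 in the crop and the dock column 311–496. About 9 mm remains by both the image and the kinematics.

Request:
apply_moves(
  increments=[
    {"grip":0,"xyz":[-1.5,0,0],"rotation":[0,0,0]},
    {"grip":0,"xyz":[-3,0,0],"rotation":[0,0,0]},
    {"grip":0,"xyz":[-4.5,0,0],"rotation":[0,0,0]},
    {"grip":0,"xyz":[-6,0,0],"rotation":[0,0,0]},
    {"grip":0,"xyz":[-7,0,0],"rotation":[0,0,0]},
  ],
)

```text
time: 5.85
ee_pos: [0.5535, -0.0361, 0.0498]
eef_rot: [0.996, -0.087, -0.001, 0.0]
ft_force: [0.6, -0.0, -0.6]
width: 0.0871
```

```bash
python3 look.py l4.png; python3 go.py .5513 -.0358 .050 -10
```

```text
t 5.9 p [ 0.5534 -0.0361  0.0498] w 0.08708060471413821 F [-0.14 -0.13 -0.49]
xaxis [ 0.9847 -0.1741 -0.0012] z [-1.3e-03 -6.0e-04 -1.0e+00]
xyz mm [-2.1  0.1 -0.2] rot [ 0.   0.1 -0. ] q [-0.48  0.39  0.55  1.87 -0.25  0.95  0.01]
```

View pics/l4.png

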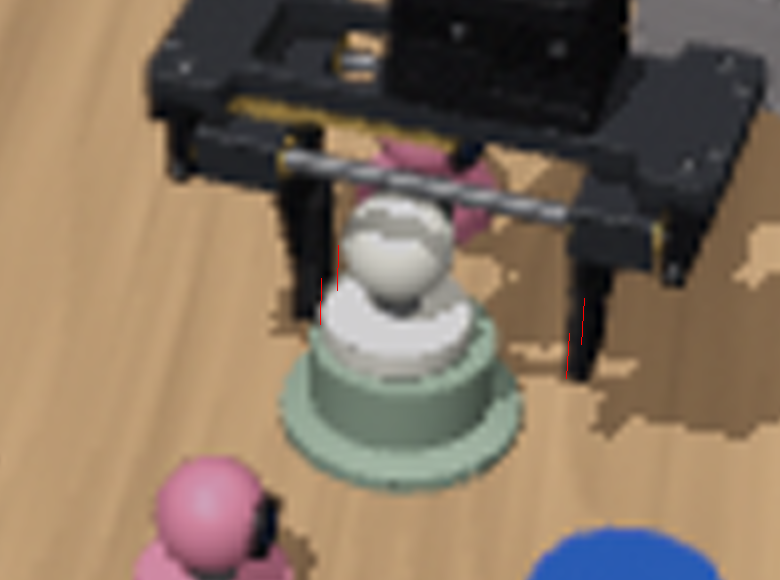

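Foot centre is at about 396 and column centre at about 403, so about 2 mm remains. I'll finish that, then back off and look.

Request:
apply_moves(
  increments=[
    {"grip":0,"xyz":[-1,0,0],"rotation":[0,0,0]},
    {"grip":0,"xyz":[-2,0,0],"rotation":[0,0,0]},
    {"grip":0,"xyz":[-2,0,0],"rotation":[0,0,0]},
    {"grip":0,"xyz":[4,0,0],"rotation":[0,0,0]},
    {"grip":0,"xyz":[12,0,0],"rotation":[0,0,0]},
  ],
)

```text
time: 6.52
ee_pos: [0.5657, -0.0382, 0.0498]
eef_rot: [0.996, -0.087, -0.001, 0.0]
ft_force: [0.2, 0.0, -0.1]
width: 0.087
```

```bash
python3 look.py l5.png; python3 go.py .5593 -.0371 .150 -10
```

```text
t 6.575 p [ 0.5667 -0.0384  0.0499] w 0.08693414939462758 F [ 0.44 -0.57  1.02]
xaxis [ 9.848e-01 -1.739e-01 -3.000e-04] z [-5.e-04 -8.e-04 -1.e+00]
xyz mm [-7.500e+00  1.000e-01 -1.001e+02] rot [ 0.1  0.  -0. ] q [-0.47  0.42  0.55  1.83 -0.26  0.96  0.02]
```

View pics/l5.png

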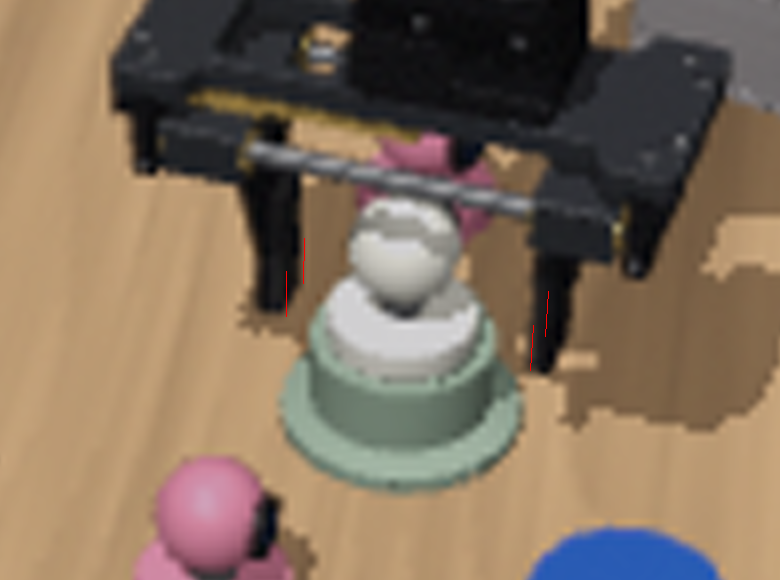

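The foot (327–480) is centred on the column horizontally. Now I lift clear and move aside to check from the top.

Request:
apply_moves(
  increments=[
    {"grip":0,"xyz":[-3,0,-20],"rotation":[0,0,0]},
    {"grip":0,"xyz":[-3,0,-50],"rotation":[0,0,0]},
    {"grip":0,"xyz":[-3,0,-90],"rotation":[0,0,0]},
    {"grip":0,"xyz":[-3,0,-140],"rotation":[0,0,0]},
    {"grip":0,"xyz":[-3,0,-160],"rotation":[0,0,0]},
  ],
)

```text
time: 7.2
ee_pos: [0.5647, -0.0382, 0.2144]
eef_rot: [0.996, -0.088, 0.002, -0.0]
ft_force: [0.0, -0.1, 0.0]
width: 0.0873
```

Request:
apply_moves(
  increments=[
    {"grip":0,"xyz":[-8,-40,0],"rotation":[0,0,0]},
    {"grip":0,"xyz":[-16,-90,0],"rotation":[0,0,-3]},
    {"grip":0,"xyz":[-30,-140,0],"rotation":[0,0,-6]},
    {"grip":0,"xyz":[-42,-190,0],"rotation":[0,0,-9]},
    {"grip":0,"xyz":[-54,-240,0],"rotation":[0,0,-12]},
  ],
)

```text
time: 7.82
ee_pos: [0.5532, 0.2089, 0.216]
eef_rot: [1.0, 0.018, 0.003, -0.0]
ft_force: [1.0, 0.7, 0.4]
width: 0.0872
```

```bash
cat > zoom.py <<'E'
import sys; from h import *
o=[]
for n,(a,b,e,d) in(("top",(190,250,260,320)),("side",(180,240,258,318))):
    c=grab(n); im=c["img"][a:b,e:d]; big=cv2.resize(im,None,fx=6.6,fy=6.6,interpolation=0)
    if n=="top": big=np.clip(big.astype(float)*1.5,0,255).astype(np.uint8)
    for i in range(0,60,10): cv2.putText(big,str(e+i),(int(i*6.6),10),0,.35,(0,0,255)); cv2.putText(big,str(a+i),(0,int(i*6.6)+5),0,.35,(0,0,255))
    o.append(big)
cv2.imwrite("pics/"+sys.argv[1],np.hstack(o))
E
python3 zoom.py z1.png; python3 go.py .5 .2 .2 -10
```

```text
t 7.925 p [0.5516 0.2145 0.2151] w 0.086991722432472 F [ 0.22 -0.55 -0.62]
xaxis [0.999  0.0437 0.0042] z [ 0.0041  0.0023 -1.    ]
xyz mm [-52.3  12.2  14.9] rot [-0.1 -0.2 12.5] q [-0.81  0.27  0.44  1.6  -0.12  1.29 -0.31]
```

View pics/z1.png

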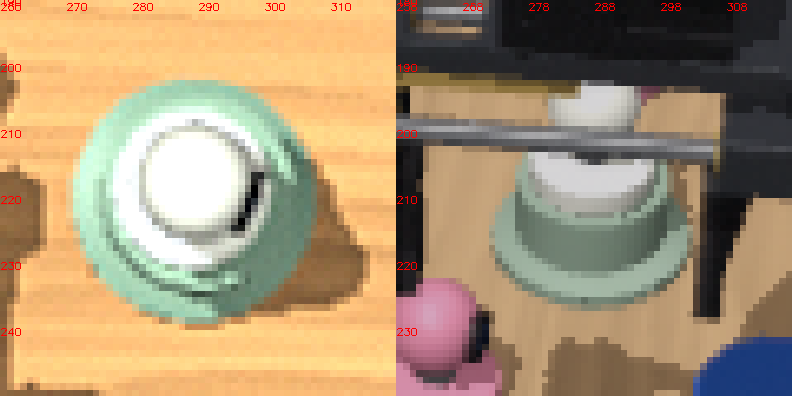

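```bash
python3 - <<'E'
from h import *
c=grab("top"); im=c["img"][196:244,266:314]; big=np.clip(cv2.resize(im,None,fx=12,fy=12,interpolation=cv2.INTER_CUBIC).astype(float)*1.3,0,255).astype(np.uint8)
for i in range(4,48,5): cv2.line(big,(i*12,0),(i*12,6),(0,0,255),1);cv2.putText(big,str(266+i),(i*12-12,18),0,.4,(0,0,255)); cv2.line(big,(0,i*12),(6,i*12),(0,0,255),1);cv2.putText(big,str(196+i),(8,i*12+4),0,.4,(0,0,255))
cv2.imwrite("pics/tz2.png",big)
hsv=cv2.cvtColor(c["img"],cv2.COLOR_BGR2HSV)
for v in(212,216,220,224): print(v,"S",hsv[v,268:312,1].tolist()); print("   V",hsv[v,268:312,2].tolist())
for u in(284,288,292): print(u,"col rows200-240 S",hsv[200:241,u,1].tolist()); print("   V",hsv[200:241,u,2].tolist())
E
```

```text
212 S [133, 134, 140, 143, 82, 44, 48, 40, 48, 51, 29, 12, 12, 11, 9, 18, 14, 5, 5, 9, 13, 13, 12, 4, 12, 16, 17, 22, 18, 10, 4, 21, 55, 48, 50, 60, 74, 67, 89, 135, 135, 134, 133, 133]
   V [169, 168, 169, 170, 165, 170, 171, 165, 163, 159, 167, 186, 199, 179, 144, 158, 182, 188, 188, 193, 190, 190, 192, 190, 186, 176, 161, 130, 97, 134, 175, 147, 143, 164, 139, 76, 90, 114, 138, 192, 181, 179, 177, 177]
216 S [139, 138, 123, 45, 52, 44, 44, 48, 45, 18, 8, 7, 6, 17, 19, 8, 17, 9, 11, 8, 9, 10, 11, 11, 11, 5, 13, 18, 14, 24, 18, 10, 31, 50, 49, 50, 51, 60, 58, 68, 142, 132, 127, 129]
   V [173, 175, 170, 159, 173, 173, 168, 158, 163, 173, 186, 179, 169, 138, 176, 190, 194, 191, 191, 188, 190, 187, 190, 191, 191, 186, 182, 172, 148, 107, 29, 25, 75, 86, 109, 143, 114, 76, 79, 82, 135, 178, 190, 186]
220 S [134, 143, 101, 40, 48, 46, 45, 48, 53, 15, 9, 8, 14, 9, 21, 16, 11, 5, 9, 9, 12, 11, 9, 7, 8, 14, 17, 14, 20, 93, 48, 7, 22, 53, 54, 54, 54, 61, 61, 50, 125, 141, 141, 132]
   V [168, 169, 159, 161, 164, 168, 153, 139, 149, 152, 197, 192, 178, 135, 147, 172, 184, 186, 191, 191, 192,
[... 984 characters left out ...]
 9, 9, 9, 9, 11, 12, 5, 17, 17, 20, 20, 9, 7, 12, 10, 19, 55, 49, 48, 57, 54, 55, 61, 38, 151, 133]
   V [185, 167, 140, 139, 147, 159, 168, 193, 158, 140, 176, 187, 190, 190, 190, 190, 190, 191, 188, 189, 192, 187, 184, 168, 142, 104, 117, 186, 196, 186, 146, 144, 162, 116, 72, 127, 140, 142, 113, 133, 186]
292 col rows200-240 S [134, 116, 46, 60, 52, 52, 41, 15, 10, 8, 22, 17, 12, 4, 9, 8, 11, 12, 13, 8, 8, 14, 18, 17, 20, 21, 17, 16, 14, 18, 32, 61, 46, 54, 59, 56, 64, 54, 48, 145, 133]
   V [187, 170, 132, 135, 141, 158, 160, 184, 179, 134, 151, 177, 186, 186, 190, 188, 191, 189, 191, 191, 187, 179, 166, 146, 116, 95, 121, 144, 141, 129, 105, 79, 111, 128, 73, 82, 92, 128, 100, 134, 188]
```

View pics/tz2.png

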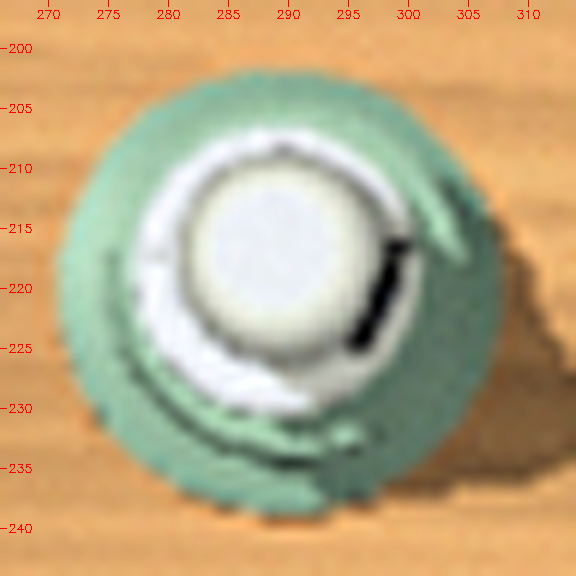

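```bash
python3 - <<'E'
from h import *
from scipy.ndimage import map_coordinates
t=grab("top"); w,g=masks(t)
th=np.linspace(0,2*np.pi,181)
def cen(c,z,r,L,Rr,T,B):
    def res(x):
        p=np.array([proj(c,(x[0]+r*np.cos(a),x[1]+r*np.sin(a),z)) for a in th]); return [p[:,0].min()-L+.5,p[:,0].max()-Rr+.5,p[:,1].min()-T+.5,p[:,1].max()-B+.5]
    q=least_squares(res,[.57,-.04],diff_step=1e-3); return q.x.round(4),np.round(q.fun,2)
print("dock foot",cen(t,.009,.042,270.5,307.7,201.4,238.9))
print("cam",cen(t,.046,.026,276.8,300.9,206.5,230.4))
# mask-based with hue contour
hsv=cv2.cvtColor(t["img"],cv2.COLOR_BGR2HSV).astype(int)
m=(w|g|((hsv[...,0]>45)&(hsv[...,1]<110)))
yy,xx=np.mgrid[:420,:560]; m&=np.hypot(xx-289,yy-220)<22
k=contour(m); print("enclosing",cv2.minEnclosingCircle(k.astype(np.float32)),"ellipse",cv2.fitEllipse(k.astype(np.float32)))
e=cv2.fitEllipse(k.astype(np.float32))[0]; print("dock from ellipse",plane(t,*e,.009).round(4))
ww=(hsv[...,1]<30)&(np.hypot(xx-289,yy-218)<14); 
k=contour(ww); hull=cv2.convexHull(k.astype(np.float32)); e=cv2.fitEllipse(hull); print("cam ellipse",e,plane(t,*e[0],.046).round(4))
E
```

```text
dock foot (array([ 0.5676, -0.0386]), array([-0.05,  0.05,  0.13, -0.13]))
cam (array([ 0.5683, -0.0365]), array([ 0.05, -0.05, -0.03,  0.03]))
enclosing ((288.63909912109375, 219.95614624023438), 18.35429573059082) ellipse ((288.7711181640625, 219.77352905273438), (35.20473098754883, 35.67024612426758), 172.31402587890625)
dock from ellipse [ 0.5671 -0.039   0.009 ]
cam ellipse ((288.54559326171875, 218.04095458984375), (23.870033264160156, 24.31488609313965), 32.377960205078125) [ 0.568  -0.0369  0.046 ]
```

The top view gives a camera-to-dock offset of about (+0.8,+2.2) mm, within tolerance. For a cross-check I'll clear the side view.

Request:
apply_moves(
  increments=[
    {"grip":0,"xyz":[-50,0,0],"rotation":[0,0,0]},
    {"grip":0,"xyz":[-95,0,0],"rotation":[0,0,0]},
    {"grip":0,"xyz":[-130,0,0],"rotation":[0,0,0]},
    {"grip":0,"xyz":[-150,0,0],"rotation":[0,0,0]},
  ],
)

```text
time: 8.52
ee_pos: [0.4024, 0.201, 0.2153]
eef_rot: [1.0, 0.016, 0.003, -0.0]
ft_force: [-0.3, 0.7, 0.4]
width: 0.0871
```

```bash
python3 - <<'E'
from h import *
c=grab("side"); im=c["img"][180:235,260:312]; big=np.clip(cv2.resize(im,None,fx=10,fy=10,interpolation=cv2.INTER_CUBIC).astype(float)*1.1,0,255).astype(np.uint8)
for i in range(0,52,5): cv2.line(big,(i*10,0),(i*10,6),(0,0,255),1);cv2.putText(big,str(260+i),(i*10-12,18),0,.4,(0,0,255)); 
for i in range(0,55,5): cv2.line(big,(0,i*10),(6,i*10),(0,0,255),1);cv2.putText(big,str(180+i),(8,i*10+4),0,.4,(0,0,255))
cv2.imwrite("pics/sz2.png",big)
E
```

```text
(no output)
```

View pics/sz2.png

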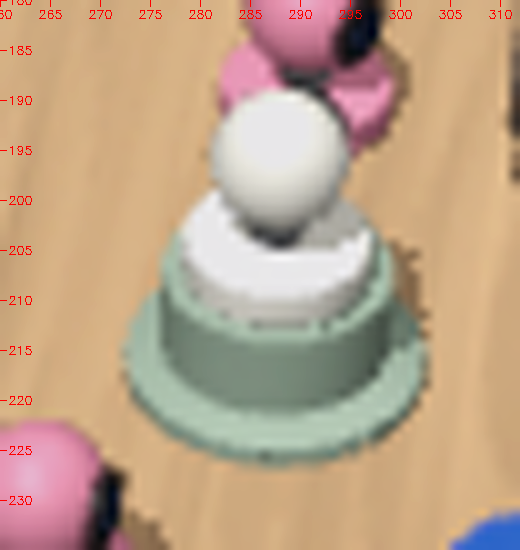

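```bash
python3 - <<'E'
from h import *
s=grab("side"); th=np.linspace(0,2*np.pi,181)
def ext(x,y,z,r):
    p=np.array([proj(s,(x+r*np.cos(a),y+r*np.sin(a),z)) for a in th])+.5; return np.r_[p.min(0),p.max(0)].round(2)
for dy in(0,.002,.003,.004): 
    print(dy,"col",ext(.5695,-.039,.036,.032),"camlow",ext(.5695,-.039+dy,.039,.026),"camtop",ext(.5695,-.039+dy,.049,.026))
hsv=cv2.cvtColor(s["img"],cv2.COLOR_BGR2HSV)
for u in(285,288,291): print(u,"rows 203-218 S",hsv[203:219,u,1].tolist(),"V",hsv[203:219,u,2].tolist())
E
```

```text
0 col [276.28 199.73 299.62 214.78] camlow [278.48 200.26 297.47 212.48] camtop [278.53 197.47 297.61 209.66]
0.002 col [276.28 199.73 299.62 214.78] camlow [278.38 200.71 297.39 212.96] camtop [278.42 197.92 297.53 210.14]
0.003 col [276.28 199.73 299.62 214.78] camlow [278.32 200.94 297.34 213.2 ] camtop [278.37 198.14 297.48 210.38]
0.004 col [276.28 199.73 299.62 214.78] camlow [278.27 201.16 297.3  213.44] camtop [278.32 198.37 297.44 210.62]
285 rows 203-218 S [10, 3, 1, 2, 1, 2, 3, 11, 13, 20, 29, 34, 34, 32, 30, 32] V [76, 186, 210, 212, 211, 212, 203, 178, 176, 137, 169, 143, 129, 128, 128, 129]
288 rows 203-218 S [7, 12, 1, 2, 1, 1, 1, 13, 14, 18, 29, 32, 34, 31, 33, 35] V [70, 66, 207, 212, 211, 211, 203, 175, 170, 144, 170, 142, 127, 125, 125, 125]
291 rows 203-218 S [15, 16, 1, 1, 1, 1, 4, 13, 15, 26, 30, 32, 32, 33, 35, 35] V [156, 158, 209, 212, 211, 211, 190, 161, 156, 168, 172, 126, 118, 117, 117, 116]
```

Both views agree the camera is upright, with x offset near 0 and y offset 1–3 mm, inside the 5 mm limit. A further nudge would be about the size of the measurement error, so I'll leave it. Last comes a before/after check on the bystanders.

```bash
python3 - <<'E'
from h import *
o=[]
for n in("top","side"):
    c=grab(n); a=cv2.imread(f"pics/{n}0.png"); d=cv2.absdiff(a,c["img"]).max(2)
    o.append(cv2.resize(np.vstack([c["img"],cv2.cvtColor(np.clip(d*3.,0,255).astype(np.uint8),cv2.COLOR_GRAY2BGR)]),(400,600)))
    if n=="top":
        W=cloud(c); w,_=masks(c); h=w&(W[...,2]>.068); P=W[h]
        q=least_squares(lambda x:np.linalg.norm(P-x,axis=1)-.019,[.568,-.037,.076],loss="soft_l1",f_scale=.002); print("head",q.x.round(4))
cv2.imwrite("pics/end.png",np.hstack(o)); print(r.read_state()["ft_force"].round(2))
E
```

```text
head [ 0.5673 -0.0379  0.0751]
[0.6  0.41 0.34]
```

View pics/end.png

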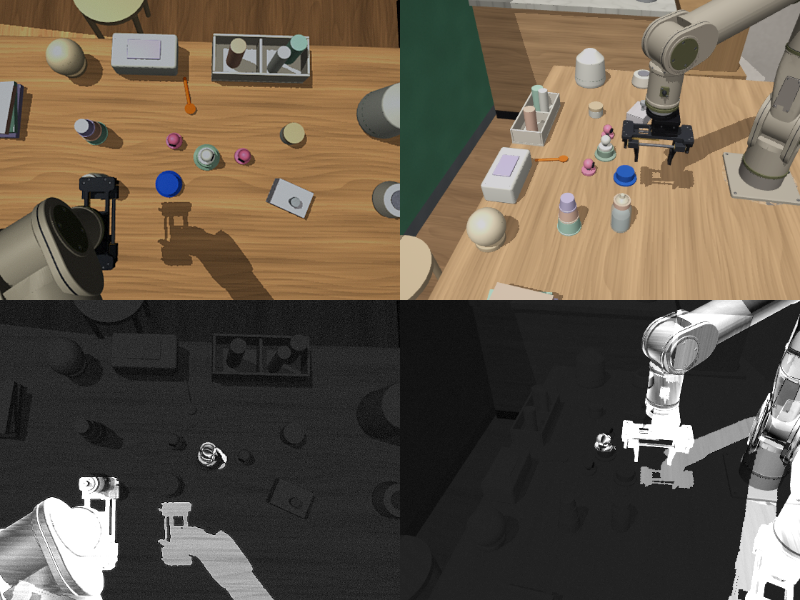

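Only the camera, the arm and its shadow changed. The head fit at (0.5673,-0.0379) also puts the camera upright over the dock. Handing in.

```bash
python3 -c "
from bench import r
print(r.close_job())"
```

```text
the job is handed in; nothing more can be done
None
```

The camera now stands upright near the middle of the dock, about 2 mm off by my best measurement (limit 5 mm). I straddled its foot with the open jaws and slid it about 17 mm with the far finger's pad, low on the foot. Then I backed off, lifted clear, moved the arm aside and handed in at about 9 s of the 42 s.

**Last checks:**
- **Centring:** The top view put the foot about 2.2 mm off the dock's middle, mostly towards +y. The side view showed about 0 mm off in x and 1–3 mm in y. A fit to the head gave only about 0.8 mm. These disagree by a millimetre or two but all lie within 5 mm. The rim is therefore slightly uneven, and I left it because another nudge would have been about the size of the measurement error.
- **Uprightness:** The head sits over the foot to within about 1.5 mm, and both views look upright. I did not measure the tilt angle more closely than that.
- **Push force:** The wrist readings showed nothing above their noise of about 1 N during the push.
- **Bystanders:** Before and after pictures differ only at the camera, the arm and its shadow.

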